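# Find the radius leaf that fits the clamped caul's nose and leave it seated

## Robot

A 6-joint arm with a two-finger parallel gripper is mounted at the origin on the work surface. World frame = base frame: x ahead of the robot, y to its left, z up, the work surface at z = 0. Lengths are in m, angles in degrees, forces in N, time in s.
With the tool pointing down it reaches from about 0.325 to 0.75 m from the base axis. Payload 7.6 kg.
Tool frame: the origin (TCP) lies midway between the tips of the shut fingers; the grasp point (between the pads) lies 19 mm behind it (r.hold_point_z is the distance from the TCP to the grasp point, in m); z points along the fingers, y is the direction in which the jaws open and shut (so a half turn about z gives the same grasp; the last joint's range is limited). The gripper opens to 85 mm and grips with 20 to 120 N. Pads are 22 mm wide; open, the fingers measure 114 mm over their backs; the gripper's body (76 mm by 85 mm) begins 54 mm behind the grasp point. The pads swing forward as they close: fully open they stand 13 mm farther back than shut.
Start: joints at [66.331, 2.991, 80.254, -0, 96.75, -4.028], TCP at [0.176, 0.494, 0.231] pointing down, gripper open.
Joint ranges: [-166.34, 166.34], [-52.06, 124.39], [6.96, 135.62], [-60.46, 240.46], [14.63, 156.25], [-167.68, 167.68]. Speed limits (degrees/s): [147.25, 147.25, 172.46, 180, 180, 180].

## Interface

Orientations are given as [roll, pitch, yaw] about the fixed x, y, z axes, in that order (R = Rz(yaw) Ry(pitch) Rx(roll)).
In Python, from station import readout, eyes, job_done, r gives the robot as it stands.
- The arm moves only by the tool play_rows, never from a script. Its argument "moves" is one flat list of numbers, 5 for each row, row after row: the gripper's target within -1 to 1 (shut at 1, half-way at 0, fully open at -1), then the shift along the world's x, y, z as a fraction of full scale, then the turn about the world's z as a fraction of full scale. A call has 1 to 12 rows; each row shifts and turns the commanded pose from where the row before left it; what a row does not reach is not made up. Full scale, the value 1, is 0.025 m for a shift and 6 degrees for a turn. A row lasts 1/12 s, in which the tool goes at most 41.7 mm and 7.16 degrees, less where a joint would pass 70% of its speed; a pose out of reach is approached as far as the arm can. A call with a number of a shift or a turn outside -1 to 1 is refused whole. A call with a gripper value outside its range is refused whole. The fingers move at their own pace and stop on an object; "squeeze" is the grip in N (left out, the last holds). Time passes only in rows, so rows that do not move let the fingers close. It gives the time, the measured TCP pose, the force and the opening at its end, in the units of the state.
- readout.get_state(): the state, without advancing time (a new reading comes with each control period).
- eyes.get_image(name): name is "side" or "top"; returns (picture, depth): 384x512x3 uint8, red, green, blue; 384x512 float32, m along the optical axis (not along the pixel's ray), 0 where there is no reading.
- eyes.get_calibration(name): a dict with "fov_y" (degrees; the focal length in pixels is half the picture's height over the tangent of half this angle, whatever the lens; pixels are square), "cx", "cy" (the principal point, pixels), "xyz" and "attitude" of the camera in the world. Camera axes: x right, y down, z forward; pixel columns grow to the right and rows downward; lengths in m; the calibration is good to about 2 mm. A picture is of the moment at which its call begins. get_calibration takes no time and is no camera call.
- job_done(): hands the job in, once; it reports no verdict.
The state is a dict: "t": time; "joint_pos": joint angles; "qd": joint speeds; "tau": joint torques, N m; "position": TCP position; "tool_rot": TCP orientation; "contact_force": force on the tool from outside, world axes, zero at the start; "ft_torque": the same for the moment, N m; "finger_gap": opening from 0.0 (shut) to 1.0 (fully open).
Only numpy, scipy, OpenCV 4.12 (cv2) and the standard library are available. Lean on these libraries where they do the work, as an engineer would, in place of code of your own. Each camera call takes 0.05 s, during which the arm holds its last target.

## Task

One of the three round-nosed maple cauls is held under the toggle clamp on the plywood block: find out by touch which of the three radius leaves fits its nose. Bring a leaf's hollow side up against the nose with a light hand, feel whether it rocks on its middle or stands off on its tips, and change leaves until you have the one that touches with its middle and both tips at once; press it home gently for a moment and leave it lying on the block, seated against the nose. Leave the other two leaves lying flat and well clear of the nose, never press the varnished nose with more than about 20 N, keep the clamp locked and do not disturb the other things on the bench.

Things in the scene. Friction and masses are not known exactly. Their poses are not given: they have to be found in the camera images.
- block: fixed plywood block on the bench, 300 (x) x 480 (y) x 18 mm; origin: centre of its underside, z up, +x from the clamped caul's nose towards the clamp. On it, all fixed: the toggle clamp and three unmarked maple cauls 18 mm thick, tops 36 mm above the bench. The leaves start on it, beside the clamped caul
- nose (a point): on the block's upper face (18 mm above the bench), just below the foremost point of the clamped caul's nose, whichever caul it is. From here the caul runs 104 mm in the block's +x, 35 to 40 mm to each side; its nose is an arc of 35, 50 or 75 mm radius, centred one radius from here in +x. Before it (block's -x) the block is bare for 120 mm
- spare_left (a point): on the block's upper face, below the nose of a waiting caul (170 mm to the block's +y). The three cauls have noses of 35, 50 and 75 mm radius, one each; which is clamped and which wait changes from run to run. Their varnish is waxed: a leaf slides on it with a friction of about 0.2
- spare_right (a point): the same for the other waiting caul, 170 mm to the block's -y; it points the same way
- leaf_35: loose aluminium leaf of radius 35 mm, 10 mm thick, 70 mm wide (y), 0.10 kg. Origin: centre of its underside, under a square walnut grip post, 16 x 16 mm (sides along x, y), from 10 to 50 mm up. +x points out of the hollow side: its middle is at x +22 mm, its tips touch a fitting nose at x +34.7, y +-27 mm and end at x +41. The round side (same radius) ends at x -28 mm
- leaf_50: loose aluminium leaf of radius 50 mm, 10 mm thick, 70 mm wide (y), 0.10 kg. Origin: centre of its underside, under a square walnut grip post, 16 x 16 mm (sides along x, y), from 10 to 50 mm up. +x points out of the hollow side: its middle is at x +22 mm, its tips touch a fitting nose at x +29.9, y +-27 mm and end at x +36. The round side (same radius) ends at x -28 mm
- leaf_75: loose aluminium leaf of radius 75 mm, 10 mm thick, 70 mm wide (y), 0.10 kg. Origin: centre of its underside, under a square walnut grip post, 16 x 16 mm (sides along x, y), from 10 to 50 mm up. +x points out of the hollow side: its middle is at x +22 mm, its tips touch a fitting nose at x +27.0, y +-27 mm and end at x +33. The round side (same radius) ends at x -28 mm
- clamp_lever (a joint): hinge of the toggle clamp's red lever, rad: 0 = locked, as it starts; grows as the handle is lifted and the rubber foot rises off the caul. Locked, it is lower than 65 mm above the bench; its foot is 60 mm behind the nose, bar and lever run on from there to 292 mm behind it in the block's +x, within 20 mm of the middle line
- violin_top: loose cracked spruce violin top lying on the bench, 355 x 208 mm, up to 15 mm high; origin: centre of its underside. Bystander
- scraper: loose steel cabinet scraper lying flat, 64 x 130 x 1.5 mm; origin: centre of its underside. Bystander
- chinrest: loose walnut chinrest, 104 x 70 mm, 41 mm high; origin: under its centre. Bystander
- spool_1: loose poplar spool clamp standing on end, 32 mm across, 111 mm high; origin: centre of its underside. Bystander
- spool_2: loose poplar spool clamp standing on end, 32 mm across, 111 mm high; origin: centre of its underside. Bystander
- spool_3: loose poplar spool clamp standing on end, 32 mm across, 111 mm high; origin: centre of its underside. Bystander
Not all that is in view belongs to the job. Leave any blue look-alike of the leaf_35 alone. Leave any purple look-alike of the leaf_50 alone.

How it is judged (in metres and radians):
On the way:
1. the leaf of the clamped caul's radius is pressed home: over 2 N on the nose with its arc's centre within 0.8 mm of the nose's arc centre (middle and both tips home) (((horizontal distance between caul_35 and nose below 0.01 m and contact force between leaf_35 and caul_35 above 2 N and horizontal distance between leaf_35_arc and caul_35_arc below 0.0008 m) or (horizontal distance between caul_50 and nose below 0.01 m and contact force between leaf_50 and caul_50 above 2 N and horizontal distance between leaf_50_arc and caul_50_arc below 0.0008 m) or (horizontal distance between caul_75 and nose below 0.01 m and contact force between leaf_75 and caul_75 above 2 N and horizontal distance between leaf_75_arc and caul_75_arc below 0.0008 m))), for 0.3 s.
At the end, for the whole second after the job is handed in: The leaf of the clamped caul's radius lies flat and still on the block, hollow to the nose, arc centre within 2 mm of the nose's arc centre, x axis within 0.25 rad of the block's; the other two leaves lie flat and still, origins over 80 mm from the nose (((horizontal distance between caul_35 and nose below 0.01 m and horizontal distance between leaf_35_arc and caul_35_arc below 0.002 m and angle between the x axis of leaf_35 and the x axis of block, either way round below 0.25 rad and x of nose in the frame of leaf_35 above 0 m and angle between each of leaf_35, leaf_50, leaf_75's own z axis and vertical below 0.06 rad and height (world z) of each of leaf_35, leaf_50, leaf_75 below 0.022 m and linear speed of each of leaf_35, leaf_50, leaf_75 below 0.01 m/s and horizontal distance between each of leaf_50, leaf_75 and nose above 0.08 m) or (horizontal distance between caul_50 and nose below 0.01 m and horizontal distance between leaf_50_arc and caul_50_arc below 0.002 m and angle between the x axis of leaf_50 and the x axis of block, either way round below 0.25 rad and x of nose in the frame of leaf_50 above 0 m and angle between each of leaf_50, leaf_35, leaf_75's own z axis and vertical below 0.06 rad and height (world z) of each of leaf_50, leaf_35, leaf_75 below 0.022 m and linear speed of each of leaf_50, leaf_35, leaf_75 below 0.01 m/s and horizontal distance between each of leaf_35, leaf_75 and nose above 0.08 m) or (horizontal distance between caul_75 and nose below 0.01 m and horizontal distance between leaf_75_arc and caul_75_arc below 0.002 m and angle between the x axis of leaf_75 and the x axis of block, either way round below 0.25 rad and x of nose in the frame of leaf_75 above 0 m and angle between each of leaf_75, leaf_35, leaf_50's own z axis and vertical below 0.06 rad and height (world z) of each of leaf_75, leaf_35, leaf_50 below 0.022 m and linear speed of each of leaf_75, leaf_35, leaf_50 below 0.01 m/s and horizontal distance between each of leaf_35, leaf_50 and nose above 0.08 m))); the robot touches nothing.
It fails at once if a leaf presses the nose with more than 20 N (contact force between any of leaf_35, leaf_50, leaf_75 and caul_35 above 20 N or contact force between any of leaf_35, leaf_50, leaf_75 and caul_50 above 20 N or contact force between any of leaf_35, leaf_50, leaf_75 and caul_75 above 20 N).
It fails at once if the toggle clamp is let go (lever lifted by more than 0.15 rad) (value of joint clamp_lever above 0.15 rad).
It fails at once if a bystander is moved by more than 20 mm (distance of any of violin_top, scraper, chinrest, spool_1, spool_2, spool_3 from where it was at the start of the episode above 0.02 m).
It fails at once if a spool clamp is tipped over (angle between any of spool_1, spool_2, spool_3's own z axis and vertical above 0.4 rad).
It also fails if it takes over 72 s, if anything falls off the work surface, if the arm or the gripper's body presses on something with over 40 N, if the wrist force passes 120 N, or if a joint passes its speed limit or range.

## Working session

There is one attempt and no reset: what is moved stays moved. The work goes in short steps, Python scripts to look and compute and a tool call to move; the robot and the scene stay as the last step left them, time stands still between calls to the robot, and variables do not carry over. Pictures are saved under pics/ and viewed, and the job is handed in when it is done.

Besides the shell and the picture viewer there is one more tool, called after "Call:" as name(argument=value, ...) on one line, values as JSON. play_rows: Moves the arm, as the interface text tells. Shift numbers are shares of 0.025 m and turn numbers shares of 6 degrees, none past 1 either way. Its arguments: {"type":"object","properties":{"moves":{"type":"array"},"squeeze":{"type":"number"}},"required":["moves"]}

```bash
ls; mkdir -p pics; python3 - <<'E'
from station import readout, eyes, r
import cv2
print(readout.get_state()); print(r.hold_point_z)
for n in ("top","side"):
    p,d=eyes.get_image(n); print(eyes.get_calibration(n), d.min(), d.max())
    cv2.imwrite(f"pics/{n}0.png",p[:,:,::-1])
    import numpy as np; np.save(f"pics/{n}0_d.npy",d); np.save(f"pics/{n}0_p.npy",p)
E
```

```text
pics
{'t': 0.0, 'joint_pos': array([ 6.63334806e+01,  3.02747676e+00,  8.03136301e+01, -8.98354956e-04,
        9.67507407e+01, -4.02847850e+00]), 'qd': array([-0.02135365,  0.04072238,  0.04635278, -0.00321803, -0.03277649,
        0.02779914]), 'tau': array([ 3.55481561e-04, -3.81652057e+01, -3.60196567e+01, -7.62948548e-05,
        5.98927843e-03,  2.55371822e-05]), 'position': array([0.17630325, 0.49418302, 0.2304647 ]), 'tool_rot': array([-1.79908317e+02, -5.56240975e-03,  1.60361850e+02]), 'contact_force': array([ 1.31850123,  0.46025888, -0.37833281]), 'ft_torque': array([-0.03829964,  0.0184339 , -0.02123344]), 'finger_gap': 1.0022050829215368}
0.0187
{'fov_y': 56.44557020968225, 'cx': 251.0133812953466, 'cy': 190.29173874308472, 'xyz': array([ 0.36587568, -0.01955131,  1.077812  ]), 'attitude': array([-171.71488494,    1.15799531,  -89.2641426 ])} 0.0 1.8049531
{'fov_y': 56.54071414508916, 'cx': 258.98507875887753, 'cy': 187.12030894599678, 'xyz': array([ 0.43287006, -0.80987151,  0.81497812]), 'attitude': array([-131.47086929,    1.0460389 ,   -7.60814702])} 0.0 3.131777
```

View pics/top0.png

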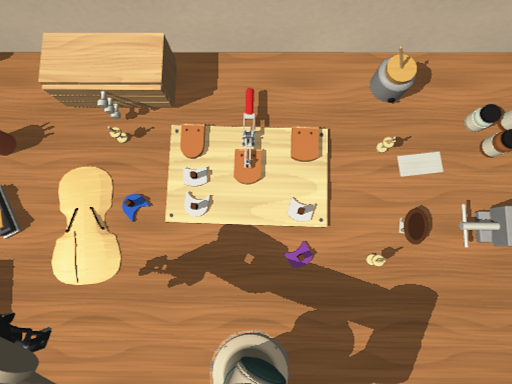

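View pics/side0.png

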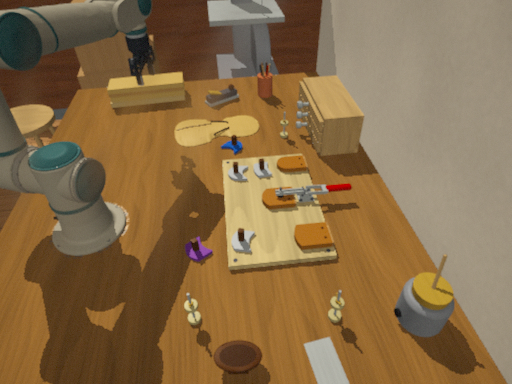

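```bash
cat > h.py <<'E'
import numpy as np, cv2
from scipy.spatial.transform import Rotation as R
from station import readout, eyes, r
def cal(n):
    c=eyes.get_calibration(n); f=192/np.tan(np.radians(c['fov_y']/2))
    return f,c['cx'],c['cy'],np.array(c['xyz']),R.from_euler('xyz',c['attitude'],degrees=True).as_matrix()
def ray(n,u,v,z):
    f,cx,cy,o,M=cal(n); u=np.asarray(u,float);v=np.asarray(v,float)
    d=np.stack([(u-cx)/f,(v-cy)/f,np.ones_like(u)],-1)@M.T
    s=(z-o[2])/d[...,2]; return o+d*s[...,None]
def proj(n,P):
    f,cx,cy,o,M=cal(n); q=(np.asarray(P,float)-o)@M; return np.stack([q[...,0]/q[...,2]*f+cx,q[...,1]/q[...,2]*f+cy],-1)
E
python3 - <<'E'
from h import *
p=np.load('pics/top0_p.npy')[:,:,::-1]
cv2.imwrite('pics/z1.png',cv2.resize(p[115:235,155:340],None,fx=4.3,fy=4.3,interpolation=cv2.INTER_CUBIC))
p=np.load('pics/side0_p.npy')[:,:,::-1]
cv2.imwrite('pics/z2.png',cv2.resize(p[145:275,210:360],None,fx=4.5,fy=4.5,interpolation=cv2.INTER_CUBIC))
# block corners approx
print(ray('top',[170,329,328,166],[125,127,226,221],0.018))
E
```

```text
[[ 0.72138697  0.25691105  0.018     ]
 [ 0.71798468 -0.23228115  0.018     ]
 [ 0.41615198 -0.22379199  0.018     ]
 [ 0.42523634  0.25534074  0.018     ]]
```

View pics/z1.png

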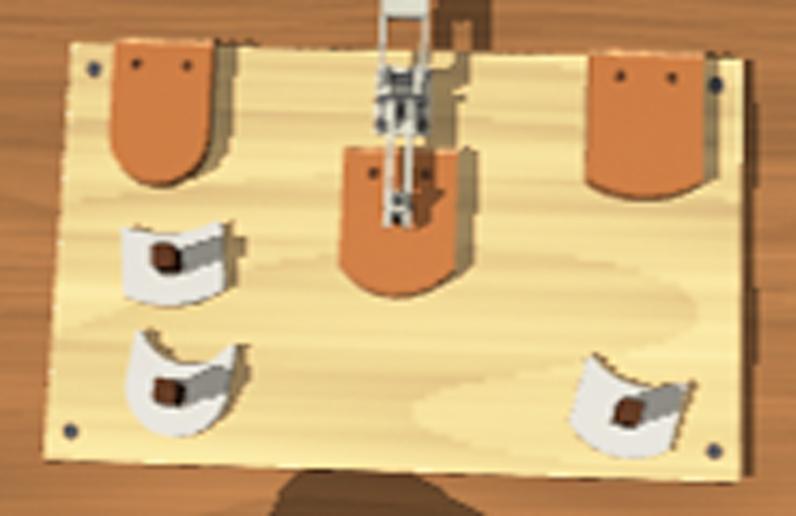

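View pics/z2.png

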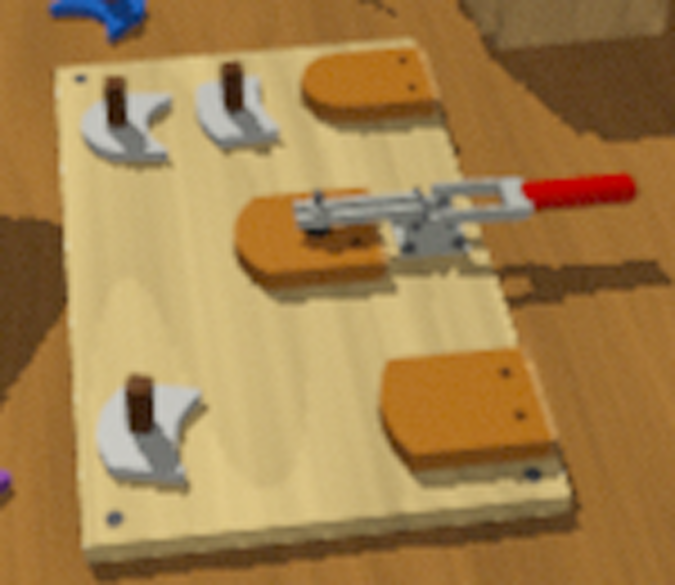

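```bash
cat > m.py <<'E'
from h import *
import sys
def measure(n,p):
    hsv=cv2.cvtColor(p,cv2.COLOR_RGB2HSV); out={}
    x0,y0,x1,y1=(150,100,345,240)
    # cauls: orange
    H,S,V=[hsv[...,i].astype(int) for i in range(3)]
    orange=((H>=5)&(H<=14)&(S>140)&(V>130)).astype(np.uint8)
    leaf=((S<40)&(V>150)).astype(np.uint8)
    walnut=((V<110)&(H<15)&(S>90)).astype(np.uint8)
    return orange,leaf,walnut
if __name__=='__main__':
    p=np.load('pics/top0_p.npy'); o,l,w=measure('top',p)
    m=np.zeros_like(o); m[115:240,160:335]=1
    for nm,k,z,amin in(('caul',o,.036,300),('leaf',l,.028,80),('walnut',w,.068,15)):
        cs,_=cv2.findContours(k*m,cv2.RETR_EXTERNAL,cv2.CHAIN_APPROX_NONE)
        for c in cs:
            if cv2.contourArea(c)<amin: continue
            c=c[:,0]; P=ray('top',c[:,0],c[:,1],z)
            print(nm,len(c),c.min(0),c.max(0),'area',cv2.contourArea(c),'xy',P[:,:2].min(0).round(4),P[:,:2].max(0).round(4))
    vis=p[:,:,::-1].copy(); vis[o*m>0]=(255,0,0); vis[l*m>0]=(0,0,255); vis[w*m>0]=(0,255,0)
    cv2.imwrite('pics/mask1.png',cv2.resize(vis[115:235,155:340],None,fx=4.3,fy=4.3,interpolation=cv2.INTER_NEAREST))
E
python3 m.py
```

```text
caul 140 [234 150] [261 183] area 563.0 xy [ 0.5389 -0.0249] [0.639 0.055]
caul 109 [291 128] [318 160] area 814.5 xy [ 0.6097 -0.1957] [ 0.7087 -0.1143]
caul 517 [252 115] [334 239] area 1952.5 xy [ 0.3761 -0.2444] [ 7.497e-01 -7.000e-04]
caul 611 [160 115] [242 239] area 2978.5 xy [0.3719 0.0333] [0.7482 0.2843]
leaf 87 [288 198] [312 221] area 252.5 xy [ 0.4293 -0.176 ] [ 0.4967 -0.1057]
leaf 110 [184 192] [209 216] area 229.0 xy [0.4404 0.1279] [0.5115 0.2017]
leaf 107 [183 167] [206 185] area 223.5 xy [0.5326 0.1383] [0.5878 0.2089]
walnut 120 [218 224] [274 239] area 594.0 xy [ 0.3738 -0.0633] [0.4161 0.0939]
walnut 17 [298 208] [304 213] area 22.5 xy [ 0.4494 -0.1475] [ 0.4636 -0.1306]
walnut 17 [191 203] [197 208] area 24.5 xy [0.4602 0.1557] [0.4745 0.1731]
walnut 17 [191 172] [196 177] area 22.5 xy [0.5497 0.1616] [0.5644 0.1766]
walnut 192 [328 129] [330 224] area 128.0 xy [ 0.4194 -0.2245] [ 0.6953 -0.2143]
walnut 53 [256 115] [268 125] area 81.5 xy [ 0.7061 -0.0445] [ 0.7369 -0.0091]
```

View pics/mask1.png

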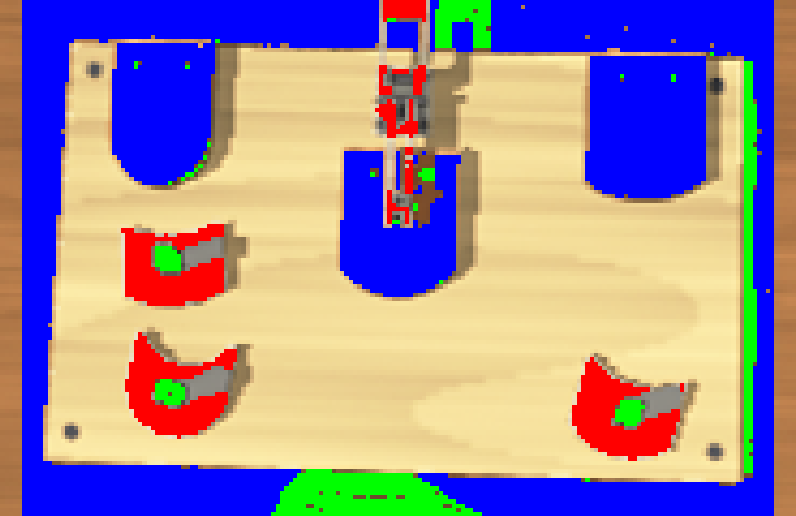

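```bash
cat > m2.py <<'E'
from m import *
from scipy.optimize import least_squares
p=np.load('pics/top0_p.npy'); o,l,w=measure('top',p)
ci={}
for nm,(a,b,v0,v1) in dict(L=(182,207,132,165),C=(236,261,160,190),Rr=(292,320,135,168)).items():
    us=np.arange(a,b); vs=[]
    uu=[]
    for u in us:
        k=np.where(o[v0:v1,u])[0]
        if len(k): uu.append(u); vs.append(v0+k.max()+.5)
    P=ray('top',uu,vs,.036)[:,:2]
    # keep the arc part within 33 mm of mid y
    ym=(P[:,1].max()+P[:,1].min())/2; Q=P[abs(P[:,1]-ym)<30]
    for rr in (.035,.05,.075):
        f=lambda q:np.hypot(Q[:,0]-q[0],Q[:,1]-q[1])-rr
        s=least_squares(f,[Q[:,0].min()+rr,ym]); print(nm,rr,s.x.round(4),'nose x',(s.x[0]-rr).round(4),'rms mm',1e3*np.sqrt((s.fun**2).mean()).round(5))
    f=lambda q:np.hypot(Q[:,0]-q[0],Q[:,1]-q[1])-q[2]
    s=least_squares(f,[Q[:,0].min()+.05,ym,.05]); print(nm,'free',s.x.round(4),(s.x[0]-s.x[2]).round(4), 'width',P[:,1].min().round(4),P[:,1].max().round(4))
# posts: minAreaRect
m=np.zeros_like(o); m[160:220,175:320]=1
n,lab,st,cen=cv2.connectedComponentsWithStats(w*m)
for i in range(1,n):
    if st[i,4]>15 and st[i,4]<80: print('post',cen[i].round(2),st[i,4],ray('top',cen[i][0],cen[i][1],.068)[:2].round(4))
E
python3 m2.py; python3 - <<'E'
from m import *
p=np.load('pics/side0_p.npy'); o,l,w=measure('s',p)
hsv=cv2.cvtColor(p,cv2.COLOR_RGB2HSV)
m=np.zeros_like(o); m[150:265,215:300]=1
n,lab,st,cen=cv2.connectedComponentsWithStats(w*m)
for i in range(1,n):
    if st[i,4]>15: print('post',cen[i].round(2),st[i],ray('side',cen[i][0],cen[i][1],.048)[:2].round(4))
E
```

```text
L 0.035 [0.6505 0.1849] nose x 0.6155 rms mm 1.1199999999999999
L 0.05 [0.6673 0.1888] nose x 0.6173 rms mm 3.27
L 0.075 [0.6934 0.1954] nose x 0.6184 rms mm 5.029999999999999
L free [0.6485 0.1844 0.0333] 0.6153 width 0.1495 0.2122
C 0.035 [0.5709 0.0148] nose x 0.5359 rms mm 2.29
C 0.05 [0.5878 0.0164] nose x 0.5378 rms mm 0.76
C 0.075 [0.6144 0.0188] nose x 0.5394 rms mm 1.9200000000000002
C free [0.587  0.0163 0.0492] 0.5377 width -0.0226 0.0483
Rr 0.035 [ 0.639  -0.1548] nose x 0.604 rms mm 4.29
Rr 0.05 [ 0.6559 -0.1539] nose x 0.6059 rms mm 2.0799999999999996
Rr 0.075 [ 0.6827 -0.1526] nose x 0.6077 rms mm 0.88
Rr free [ 0.6845 -0.1525  0.0767] 0.6078 width -0.1944 -0.1173
post [193.38 174.62] 32 [0.5566 0.1694]
post [193.88 205.61] 33 [0.467  0.1647]
post [300.81 210.34] 32 [ 0.4569 -0.1385]
post [261.39 163.89] [260 159   4  11  38] [0.5585 0.1727]
post [235.37 167.67] [234 163   4  10  30] [0.4665 0.1657]
post [241.02 234.89] [238 230   6  11  44] [ 0.4569 -0.1417]
```

```bash
python3 - <<'E'
from m import *
from scipy.optimize import least_squares
p=np.load('pics/top0_p.npy'); o,l,w=measure('top',p)
P=ray('top',[293,315.9],[197.2,204],.028)[:,:2]; d=P[0]-P[1]; print(P.round(4),np.linalg.norm(d),'yaw',np.degrees(np.arctan2(-d[0],d[1])))
# round sides
for nm,(a,b,v0,v1) in dict(far=(185,207,180,190),near=(186,208,205,220),right=(290,312,212,225)).items():
    uu=[];vs=[]
    for u in range(a,b):
        k=np.where(l[v0:v1,u])[0]
        if len(k): uu.append(u); vs.append(v0+k.max()+.5)
    Q=ray('top',uu,vs,.028)[:,:2]
    f=lambda q:np.hypot(Q[:,0]-q[0],Q[:,1]-q[1])-q[2]
    s=least_squares(f,[Q[:,0].min()+.05,Q[:,1].mean(),.05]); print(nm,s.x.round(4),1e3*np.sqrt((s.fun**2).mean()),len(Q))
p=p[:,:,::-1]
cv2.imwrite('pics/z3.png',cv2.resize(p[185:232,275:335],None,fx=12,fy=12,interpolation=cv2.INTER_CUBIC))
E
```

```text
[[ 0.4991 -0.1205]
 [ 0.4797 -0.1876]] 0.06983158686666362 yaw -16.171240202295184
far [0.6037 0.1755 0.0725] 0.8149093578347204 22
near [0.4775 0.1664 0.0368] 0.7703705528148852 22
right [ 0.4716 -0.143   0.0427] 1.2384843875366283 22
```

View pics/z3.png

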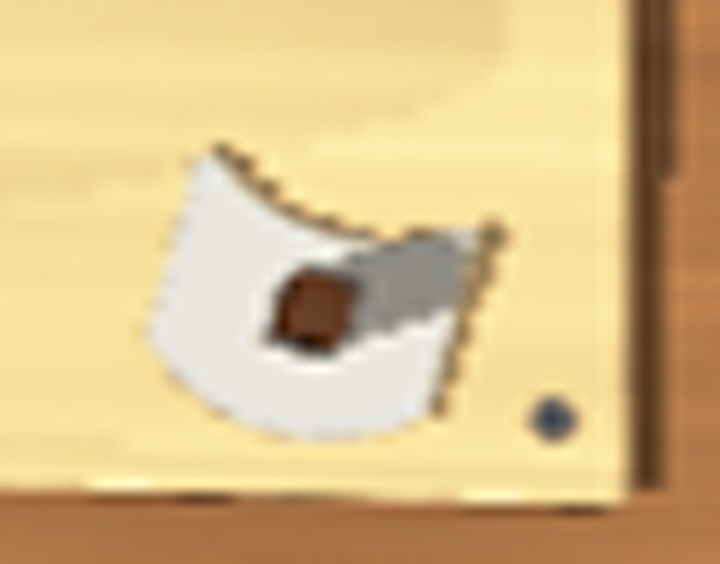

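Call:
play_rows(moves=[-1,0.5,-1,0,0.6,-1,0.5,-1,0,0,-1,0.5,-1,0,0,-1,0.5,-1,0,0,-1,0.5,-1,0,0,-1,0.5,-1,0,0,-1,0.5,-1,0,0,-1,0.5,-1,0,0,-1,0.5,-1,0,0,-1,0.5,-1,0,0,-1,0.5,-1,0,0,-1,0.5,-1,0,0], squeeze=30)

```text
t: 1.1
position: [0.3266, 0.1931, 0.231]
tool_rot: [-180.0, -0.0, 164.0]
contact_force: [0.7, 0.3, -0.2]
finger_gap: 1.002
```

Call:
play_rows(moves=[-1,0.43,-1,0,0,-1,0.43,-1,0,0,-1,0.43,-1,0,0,-1,0.43,-1,0,0,-1,0.43,-1,0,0,-1,0.43,-1,0,0,-1,0.43,-1,0,0,-1,0.43,-1,0,0,-1,0.43,-1,0,0,-1,0.43,-1,0,0,-1,0.43,-1,0,0,-1,0.43,-1,0,0])

```text
t: 2.1
position: [0.4556, -0.1069, 0.2309]
tool_rot: [180.0, -0.0, 163.9]
contact_force: [0.4, 0.7, -0.9]
finger_gap: 0.999
```

Call:
play_rows(moves=[-1,0,-0.7,-0.6,0,-1,0,-0.7,-0.6,0,-1,0,0,-0.8,0,-1,0,0,-0.8,0,-1,0,0,-0.6,0,-1,0,0,0,0,-1,0,0,0,0,-1,0,0,0,0])

```text
t: 2.77
position: [0.4559, -0.1406, 0.1474]
tool_rot: [-180.0, 0.1, 164.0]
contact_force: [0.4, 0.3, 0.8]
finger_gap: 1.007
```

```bash
python3 - <<'E'
from h import *
p,d=eyes.get_image('side'); q=proj('side',[[.4559,-.1406,.1474],[.4559,-.1406,.068],[.4559,-.1406,.028]]); print(q)
v=p[:,:,::-1].copy()
v=cv2.resize(v[120:290,180:330],None,fx=3.5,fy=3.5,interpolation=cv2.INTER_CUBIC)
for a in q: cv2.circle(v,tuple(int(x) for x in ((a-[180,120])*3.5)),3,(0,255,0),-1)
cv2.imwrite('pics/s1.png',v)
E
```

```text
[[238.67980703 209.74017472]
 [240.27320794 229.89421485]
 [241.0137862  239.26137666]]
```

View pics/s1.png

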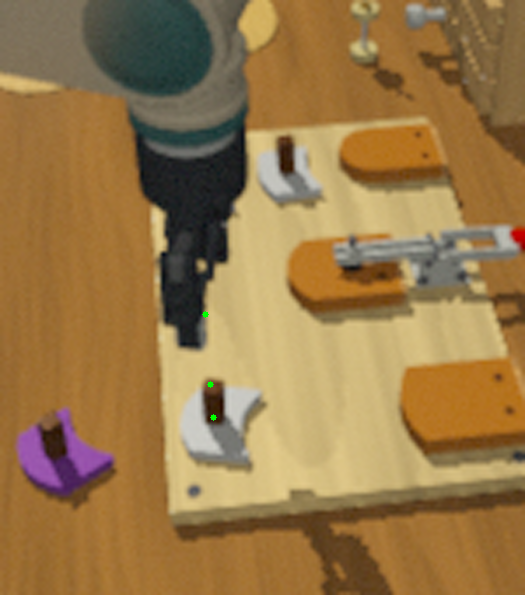

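Call:
play_rows(moves=[-1,0,0,-1,0,-1,0,0,-1,0,-1,0,0,-1,0,-1,0,0,-0.8,0,-1,0,0,-0.4,0,-1,0,0,-0.2,0,-1,0,0,0,0,1,0,0,0,0,1,0,0,0,0,1,0,0,0,0,1,0,0,0,0,1,0,0,0,0])

```text
t: 3.82
position: [0.4558, -0.1406, 0.0369]
tool_rot: [-180.0, 0.1, 164.0]
contact_force: [0.3, -0.9, -0.1]
finger_gap: 0.298
```

Call:
play_rows(moves=[1,0,0,0,0,1,0,0,0,0,1,0,0,0,0,1,0,0,0,0])

```text
t: 4.15
position: [0.4557, -0.1406, 0.0367]
tool_rot: [-180.0, 0.0, 164.0]
contact_force: [-0.6, 0.8, 3.7]
finger_gap: 0.183
```

Call:
play_rows(moves=[1,0,0,0.3,0,1,0,0,0.3,0,1,0.24,0.79,0,0.3,1,0.24,0.79,0,0.3,1,0.24,0.79,0,0.3,1,0.24,0.79,0,0.3,1,0.24,0.79,0,0.3,1,0.24,0.79,0,0.3,1,0.24,0.79,0,0.3,1,0.24,0.79,0,0.35,1,0,0,0,0,1,0,0,0,0])

```text
t: 5.15
position: [0.5035, 0.0181, 0.0517]
tool_rot: [-180.0, 0.0, 178.7]
contact_force: [-0.3, -0.8, -0.9]
finger_gap: 0.181
```

```bash
python3 - <<'E'
from h import *
p,d=eyes.get_image('side'); v=p[:,:,::-1]
cv2.imwrite('pics/s2.png',cv2.resize(v[120:290,180:330],None,fx=3.5,fy=3.5,interpolation=cv2.INTER_CUBIC))
p,d=eyes.get_image('top'); v=p[:,:,::-1]
cv2.imwrite('pics/t2.png',cv2.resize(v[115:235,155:340],None,fx=4.3,fy=4.3,interpolation=cv2.INTER_CUBIC))
s=readout.get_state(); print(s['position'],s['tool_rot'],s['contact_force'],s['finger_gap'])
E
```

```text
[0.50329726 0.01694489 0.05148302] [-1.79988401e+02 -6.44603026e-03  1.78617344e+02] [-0.30041638 -0.86433612 -2.07214932] 0.18038357924376047
```

View pics/s2.png

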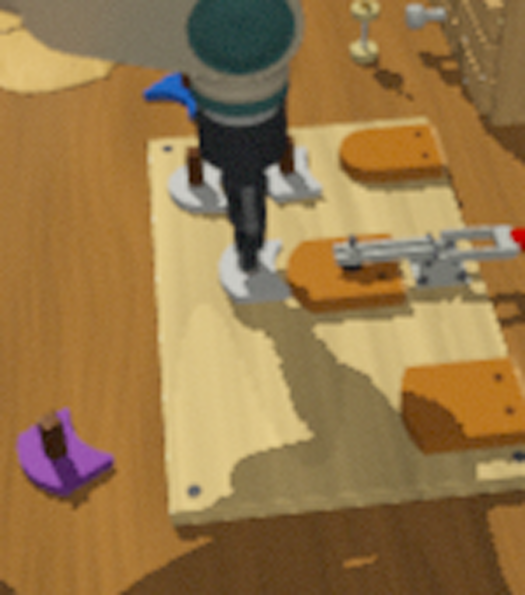

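View pics/t2.png

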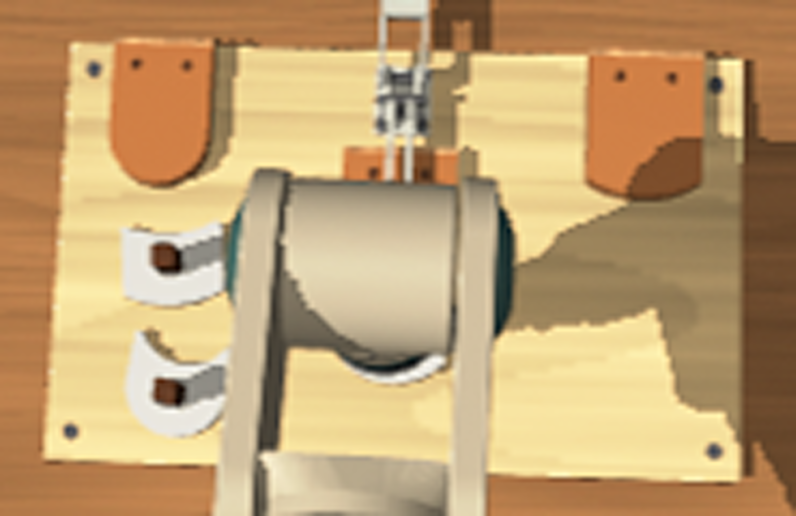

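Call:
play_rows(moves=[1,0,0,-0.3,0,1,0,0,-0.2,0,1,0,0,-0.06,0,1,0,0,0,0,1,0,0,0,0])

```text
t: 5.67
position: [0.5031, 0.0171, 0.0368]
tool_rot: [180.0, -0.0, 178.6]
contact_force: [0.1, 0.2, -1.4]
finger_gap: 0.181
```

Call:
play_rows(moves=[1,0.15,0,0,0,1,0.1,0,0,0,1,0.05,0,0,0,1,0.04,0,0,0,1,0,0,0,0])

```text
t: 6.08
position: [0.5122, 0.0175, 0.0373]
tool_rot: [180.0, 0.0, 178.7]
contact_force: [-0.4, -0.8, -0.2]
finger_gap: 0.18
```

Call:
play_rows(moves=[1,0.02,0,0,0,1,0.02,0,0,0,1,0,0,0,0])

```text
t: 6.33
position: [0.513, 0.0175, 0.0373]
tool_rot: [180.0, 0.0, 178.7]
contact_force: [-0.1, -0.1, -0.6]
finger_gap: 0.185
```

Call:
play_rows(moves=[1,0.02,0,0,0,1,0.02,0,0,0,1,0,0,0,0])

```text
t: 6.58
position: [0.514, 0.0175, 0.0374]
tool_rot: [180.0, 0.0, 178.7]
contact_force: [0.6, -0.1, -0.0]
finger_gap: 0.177
```

Call:
play_rows(moves=[1,0.02,0,0,0,1,0,0,0,0])

```text
t: 6.75
position: [0.5145, 0.0175, 0.0373]
tool_rot: [180.0, 0.0, 178.7]
contact_force: [-0.9, -0.3, -1.2]
finger_gap: 0.181
```

Call:
play_rows(moves=[1,0.02,0,0,0,1,0,0,0,0])

```text
t: 6.92
position: [0.5149, 0.0174, 0.0373]
tool_rot: [180.0, -0.0, 178.7]
contact_force: [-0.3, 0.2, -1.1]
finger_gap: 0.176
```

Call:
play_rows(moves=[1,0.016,0,0,0,1,0,0,0,0])

```text
t: 7.08
position: [0.5151, 0.0173, 0.0371]
tool_rot: [-180.0, -0.1, 178.7]
contact_force: [-1.8, -0.9, -1.0]
finger_gap: 0.183
```

Call:
play_rows(moves=[1,0.016,0,0,0,1,0,0,0,0])

```text
t: 7.25
position: [0.5152, 0.0173, 0.037]
tool_rot: [-180.0, -0.1, 178.6]
contact_force: [-3.9, -1.7, -0.0]
finger_gap: 0.181
```

Call:
play_rows(moves=[1,0,-0.02,0,0,1,0,0,0,0])

```text
t: 7.42
position: [0.5153, 0.017, 0.037]
tool_rot: [180.0, -0.1, 178.7]
contact_force: [-3.1, -2.1, -0.8]
finger_gap: 0.179
```

```bash
cat > st.py <<'E'
from h import *
s=readout.get_state(); print(s['t'],s['position'].round(5),s['tool_rot'].round(2),s['contact_force'].round(2),s['ft_torque'].round(3),s['finger_gap'].round(3))
E
python3 st.py
```

```text
Traceback (most recent call last):
  File "st.py", line 2, in <module>
    s=readout.get_state(); print(s['t'],s['position'].round(5),s['tool_rot'].round(2),s['contact_force'].round(2),s['ft_torque'].round(3),s['finger_gap'].round(3))
                                                                                                                                          ^^^^^^^^^^^^^^^^^^^^^
AttributeError: 'float' object has no attribute 'round'
```

Call:
play_rows(moves=[1,0.016,0,0,0,1,0,0,0,0])

```text
t: 7.58
position: [0.5154, 0.017, 0.0369]
tool_rot: [180.0, -0.1, 178.7]
contact_force: [-6.8, -0.7, 0.5]
finger_gap: 0.182
```

```bash
python3 st.py
```

```text
Traceback (most recent call last):
  File "st.py", line 2, in <module>
    s=readout.get_state(); print(s['t'],s['position'].round(5),s['tool_rot'].round(2),s['contact_force'].round(2),s['ft_torque'].round(3),s['finger_gap'].round(3))
                                                                                                                                          ^^^^^^^^^^^^^^^^^^^^^
AttributeError: 'float' object has no attribute 'round'
```

```bash
sed -i "s/,s\['finger_gap'\].round(3)/,s['finger_gap']/" st.py; python3 st.py
```

```text
7.5833 [0.51536 0.017   0.03694] [ 1.8000e+02 -1.3000e-01  1.7866e+02] [-6.81 -0.75  0.46] [-0.182  1.101 -0.034] 0.1819027931076971
```

Call:
play_rows(moves=[1,0,0,0,0,1,0,0,0,0,1,0,0,0,0,1,0,0,0,0])

```text
t: 7.92
position: [0.5153, 0.017, 0.0369]
tool_rot: [180.0, -0.1, 178.7]
contact_force: [-5.5, -1.5, 0.8]
finger_gap: 0.188
```

Call:
play_rows(moves=[1,0,0.02,0,0,1,0,0,0,0,1,0,0,0,0])

```text
t: 8.17
position: [0.5153, 0.0173, 0.0369]
tool_rot: [-180.0, -0.1, 178.6]
contact_force: [-5.4, -1.6, -0.6]
finger_gap: 0.183
```

Call:
play_rows(moves=[1,0,-0.02,0,0,1,0,-0.02,0,0,1,0,0,0,0,1,0,0,0,0])

```text
t: 8.5
position: [0.5154, 0.0167, 0.0369]
tool_rot: [180.0, -0.1, 178.7]
contact_force: [-6.0, -0.1, -0.2]
finger_gap: 0.177
```

```bash
python3 st.py
```

```text
8.5 [0.51536 0.01674 0.03689] [ 1.7997e+02 -1.2000e-01  1.7868e+02] [-6.03 -0.12 -0.23] [0.05  1.068 0.042] 0.17732321362760375
```

Call:
play_rows(moves=[1,0,-0.02,0,0,1,0,-0.02,0,0,1,0,0,0,0,1,0,0,0,0])

```text
t: 8.83
position: [0.5153, 0.0163, 0.0369]
tool_rot: [179.9, -0.1, 178.7]
contact_force: [-5.4, 1.5, -0.3]
finger_gap: 0.183
```

```bash
python3 st.py
```

```text
8.8333 [0.51532 0.01627 0.03688] [ 1.7992e+02 -1.3000e-01  1.7871e+02] [-5.39  1.51 -0.31] [0.441 1.046 0.146] 0.18320065515351366
```

Call:
play_rows(moves=[1,0,-0.02,0,0,1,0,-0.02,0,0,1,0,0,0,0,1,0,0,0,0])

```text
t: 9.17
position: [0.5153, 0.0158, 0.0369]
tool_rot: [179.9, -0.1, 178.7]
contact_force: [-6.7, 4.7, 1.8]
finger_gap: 0.18
```

```bash
python3 st.py
```

```text
9.1667 [0.51526 0.01579 0.0369 ] [ 1.7987e+02 -1.4000e-01  1.7874e+02] [-6.67  4.68  1.81] [0.822 1.115 0.32 ] 0.1798364349941573
```

Call:
play_rows(moves=[1,0,0.03,0,0,1,0,0.03,0,0,1,0,0.03,0,0,1,0,0.03,0,0,1,0,0,0,0,1,0,0,0,0])

```text
t: 9.67
position: [0.5153, 0.0173, 0.0368]
tool_rot: [-180.0, -0.1, 178.6]
contact_force: [-6.0, -2.3, -0.2]
finger_gap: 0.181
```

```bash
python3 st.py
```

```text
9.6667 [0.51532 0.01732 0.03684] [-1.7998e+02 -1.3000e-01  1.7865e+02] [-5.96 -2.27 -0.19] [-0.397  1.025 -0.212] 0.18062134647919065
```

Call:
play_rows(moves=[1,0,-0.035,0,0,1,0,-0.035,0,0,1,0.008,0,0,0,1,0,0,0,0,1,0,0,0,0,1,0,0,0,0,1,0,0,0,0,1,0,0,0,0])

```text
t: 10.33
position: [0.5154, 0.0163, 0.0369]
tool_rot: [179.9, -0.2, 178.7]
contact_force: [-6.7, 0.8, -0.4]
finger_gap: 0.182
```

```bash
python3 st.py
```

```text
10.3333 [0.51538 0.01631 0.03692] [ 1.7994e+02 -1.5000e-01  1.7870e+02] [-6.65  0.8  -0.37] [0.301 1.201 0.154] 0.1821509438377956
```

Call:
play_rows(moves=[1,0.008,0.012,0,0,1,0.008,0,0,0,1,0,0,0,0,1,0,0,0,0,1,0,0,0,0,1,0,0,0,0,1,0,0,0,0,1,0,0,0,0])

```text
t: 11.0
position: [0.5154, 0.0165, 0.0369]
tool_rot: [180.0, -0.2, 178.7]
contact_force: [-8.8, 0.2, 2.2]
finger_gap: 0.183
```

```bash
python3 st.py;  python3 - <<'E'
from h import *
p,d=eyes.get_image('side'); v=p[:,:,::-1]
cv2.imwrite('pics/s3.png',cv2.resize(v[150:240,210:310],None,fx=6,fy=6,interpolation=cv2.INTER_CUBIC))
E
```

```text
11.0 [0.51542 0.01647 0.03689] [179.96  -0.21 178.7 ] [-8.77  0.19  2.21] [0.102 1.573 0.113] 0.183435055729337
```

View pics/s3.png

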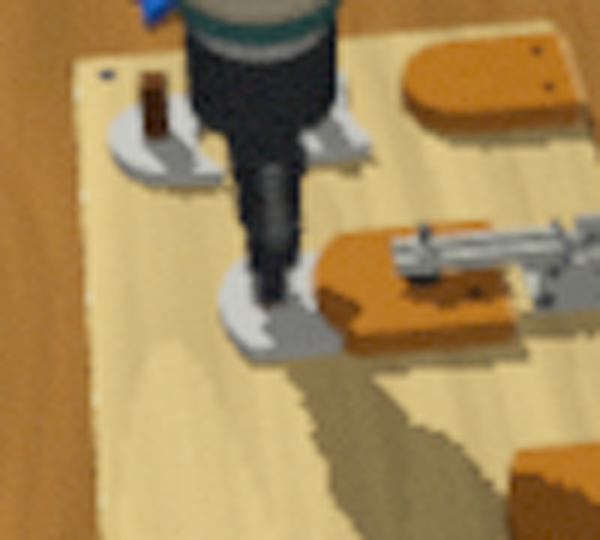

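Call:
play_rows(moves=[1,-0.012,0,0,0,1,-0.012,0,0,0,1,0,0,0,0,0.55,0,0,0,0,0.5,0,0,0,0,0.4,0,0,0,0,0.3,0,0,0,0,0.2,0,0,0,0,0.1,0,0,0,0,0,0,0,0,0,0,0,0,0,0,0,0,0,0,0], squeeze=20)

```text
t: 12.05
position: [0.5162, 0.016, 0.0373]
tool_rot: [180.0, 0.0, 178.7]
contact_force: [0.8, -0.0, 0.4]
finger_gap: 0.501
```

```bash
python3 st.py
```

```text
12.05 [0.51619 0.01602 0.03734] [1.8000e+02 1.0000e-02 1.7866e+02] [ 0.79 -0.04  0.4 ] [ 0.032  0.028 -0.059] 0.5013958342088722
```

Call:
play_rows(moves=[0,0,0,0.3,0,0,0,0,0.6,0,0,0,0,1,0,0,0,0,1,0,0,0,0,1,0,0,0,0,1,0,0,0,0,1,0,0,0,0,1,0,0,-0.5,1,0,0,0,-0.5,1,0,0,0,-0.5,1,0,0,0,-0.5,1,0,0])

```text
t: 13.05
position: [0.4655, 0.1169, 0.2106]
tool_rot: [180.0, 0.1, 178.6]
contact_force: [1.0, 0.8, -0.5]
finger_gap: 0.503
```

Call:
play_rows(moves=[0,-0.5,1,0,0,0,-0.5,1,0,0,0,-0.5,1,0,0,0,-0.5,1,0,0,0,-0.5,1,0,0,0,-0.5,1,0,0,0,0,1,0,0,0,0,1,0,0,0,0,1,0,0,0,0,0,0,0])

```text
t: 13.88
position: [0.3904, 0.3441, 0.2101]
tool_rot: [179.9, -0.0, 178.8]
contact_force: [-0.1, 0.5, -0.3]
finger_gap: 0.498
```

```bash
python3 st.py; python3 - <<'E'
from h import *
p,d=eyes.get_image('side'); v=p[:,:,::-1]
cv2.imwrite('pics/s4.png',cv2.resize(v[150:240,210:310],None,fx=6,fy=6,interpolation=cv2.INTER_CUBIC))
p,d=eyes.get_image('top'); v=p[:,:,::-1]; np.save('pics/top4_p.npy',p)
cv2.imwrite('pics/t4.png',cv2.resize(v[115:235,155:340],None,fx=4.3,fy=4.3,interpolation=cv2.INTER_CUBIC))
E
```

```text
13.8833 [0.39037 0.34414 0.21006] [ 1.7992e+02 -1.0000e-02  1.7884e+02] [-0.12  0.49 -0.26] [0.01  0.033 0.009] 0.4977459994959531
```

View pics/s4.png

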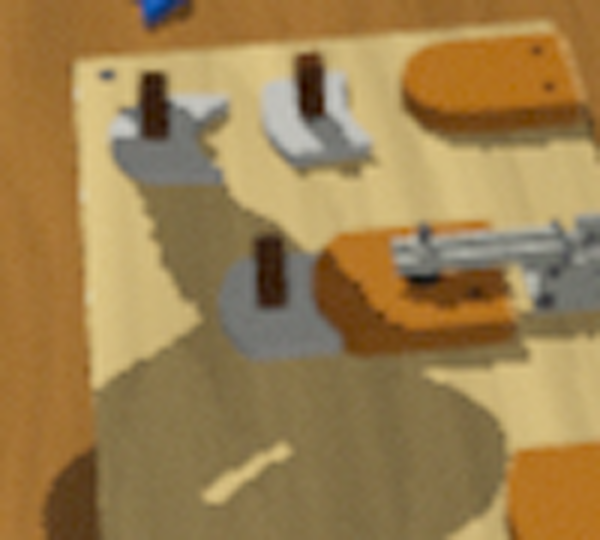

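View pics/t4.png

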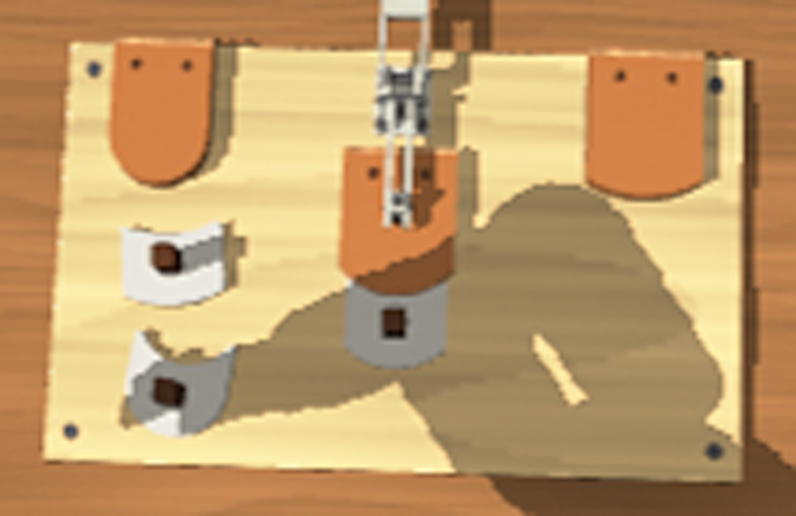

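```bash
python3 - <<'E'
from station import job_done
print(job_done())
E
```

```text
the job is handed in; nothing more can be done
None
```

The 50 mm leaf is seated against the clamped caul's nose and lying on the block. The job was handed in at about 14 s, with no verdict reported. I only tried that one leaf by touch: I chose it from the camera and used touch to confirm it, so the other two were never brought to the nose.

**Choosing the leaf:** A circle fitted to the clamped nose in the top picture gave a radius of 49 mm. The fit error was 0.8 mm for a 50 mm arc, against 2.3 mm for 35 and 1.9 mm for 75. The waiting cauls read as 35 mm (left) and 75 mm (right). The right-hand leaf was the 50, but its round-side fit was poor (43 mm); its hollow and width, and the clearer fits of the other two leaves, settled it.

**Confirming by touch:**
- **Middle:** contact came with the leaf's centre at x = 0.515 m, within 1 mm of where a seated leaf should be. A leaf standing off on its tips would have stopped several millimetres short.
- **Tips:** moving it sideways met force from both sides, +4.7 N one way and −2.3 N the other. The larger was well above what the waxed varnish's friction could give, so the leaf was held at its tips rather than rocking.
- **Pressing home:** I pressed at about 5–9 N for over 3 s, centred at the end with almost no side force. The highest force I read was about 9 N, well under the 20 N limit.

**Last checks:** The final pictures from both cameras show no visible gap at the nose. The leaf lies flat and in line with the block, and the clamp looks locked. The other two leaves were not touched; they lie flat, at least 155 mm from the nose. The gripper is clear of everything. No check failed, but I could not measure the 0.8 mm arc-centre limit directly; I inferred it from the forces and positions.

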